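Pull the clogged paint bottles from the slanted rack

TASK

Two of the five squeeze bottles in the slanted rack are marked with red tape because they are clogged. Take both out and stand them upright on the floor of the blue tub beside the rack, without laying or tipping them over on the way. Leave the three unmarked bottles in their places in the rack, and the brush jar, paint pot and spatula where they are.

Things in the scene. Friction and masses are not known exactly. Their poses are not given: they have to be found in the camera images.
- bottle_green: Leaf-green squeeze bottle: round body 40 mm diameter, 98 mm high; white cap 27 mm diameter from 105 to 115 mm, white pointed nozzle to 138 mm. Origin: centre of its underside; z runs along it to the nozzle. Starts in the rack, leaning 25 degrees with its top towards the robot. MARKED: wide red tape round its middle (46 to 72 mm up) and a red ring on its cap.
- bottle_lilac: Lilac squeeze bottle: round body 40 mm diameter, 98 mm high; white cap 27 mm diameter from 105 to 115 mm, white pointed nozzle to 138 mm. Origin: centre of its underside; z runs along it to the nozzle. Starts in the rack, leaning 25 degrees with its top towards the robot. MARKED: wide red tape round its middle (46 to 72 mm up) and a red ring on its cap.
- bottle_teal: Teal squeeze bottle: round body 40 mm diameter, 98 mm high; white cap 27 mm diameter from 105 to 115 mm, white pointed nozzle to 138 mm. Origin: centre of its underside; z runs along it to the nozzle. Starts in the rack, leaning 25 degrees with its top towards the robot. Not marked (no red): a good bottle that stays in the rack.
- bottle_olive: Pale olive squeeze bottle: round body 40 mm diameter, 98 mm high; white cap 27 mm diameter from 105 to 115 mm, white pointed nozzle to 138 mm. Origin: centre of its underside; z runs along it to the nozzle. Starts in the rack, leaning 25 degrees with its top towards the robot. Not marked (no red): a good bottle that stays in the rack.
- bottle_yellow: Yellow squeeze bottle: round body 40 mm diameter, 98 mm high; white cap 27 mm diameter from 105 to 115 mm, white pointed nozzle to 138 mm. Origin: centre of its underside; z runs along it to the nozzle. Starts in the rack, leaning 25 degrees with its top towards the robot. Not marked (no red): a good bottle that stays in the rack.
- rack: Fixed plywood rack, 412 mm wide (y), five slots 78 mm apart, middle one at y = 0. Bottles lean 25 degrees to its -x, foot centre 36 mm above the table at x = 0, on a sloping ledge, against a back board reaching 65 mm up the bottle; 20 mm fins between slots reach 45 mm up it, 9 mm play each side. Front (+x) open. Origin: on the table below the middle foot point.
- tub: Fixed blue plastic open tub for rejects, beside the rack on its left or right: 210 mm (its x) by 140 mm (its y), 55 mm high, walls and floor 4 mm thick, flat floor. Origin: centre of its underside, on the table; z up.
- brush_jar: Green glass jar, 76 mm diameter, 95 mm high, with three paint brushes standing in it up to 166 mm, on the other side of the rack from the tub. Bystander. Origin: centre of its underside.
- paint_pot: Small closed green paint pot with white lid, 64 mm diameter, 55 mm high, between robot and rack. Bystander. Origin: centre of its underside.
- spatula: Steel spatula with wooden handle, 280 mm long, 65 mm wide, 20 mm high, lying on the table between robot and rack. Bystander. Origin: on the table under its middle; x runs along it, handle to -x.

How it is judged (in metres and radians):
At the end, for the whole second after the job is handed in: Both red-taped bottles stand upright (within 0.15 rad), at rest, released, on the tub floor inside its walls (foot within 12 mm of the tub underside height); the three unmarked bottles still lean in the rack (0.3-0.58 rad); these, the jar, pot and spatula are within 30 mm of their starts (x of bottle_green in the frame of tub between -0.1 and 0.1 m and y of bottle_green in the frame of tub between -0.065 and 0.065 m and z of each of bottle_green, bottle_lilac in the frame of tub below 0.012 m and angle between each of bottle_green, bottle_lilac's own z axis and vertical below 0.15 rad and linear speed of each of bottle_green, bottle_lilac below 0.03 m/s and x of bottle_lilac in the frame of tub between -0.1 and 0.1 m and y of bottle_lilac in the frame of tub between -0.065 and 0.065 m and distance of each of bottle_teal, bottle_olive, bottle_yellow, brush_jar, paint_pot, spatula from where it was at the start of the episode below 0.03 m and angle between bottle_teal's own z axis and vertical between 0.3 and 0.58 rad and angle between bottle_olive's own z axis and vertical between 0.3 and 0.58 rad and angle between bottle_yellow's own z axis and vertical between 0.3 and 0.58 rad); the robot touches nothing.
It fails at once if an unmarked bottle or a bystander is moved more than 30 mm (distance of any of bottle_teal, bottle_olive, bottle_yellow, brush_jar, paint_pot, spatula from where it was at the start of the episode above 0.03 m).
It fails at once if a marked bottle is laid or tipped over (more than 1.1 rad from vertical) (angle between any of bottle_green, bottle_lilac's own z axis and vertical above 1.1 rad).
It also fails if it takes over 64 s, if anything falls off the work surface, if the arm or the gripper's body presses on something with over 40 N, if the wrist force passes 120 N, or if a joint passes its speed limit or range.

ROBOT

A 6-joint arm with a two-finger parallel gripper is mounted at the origin on the work surface. World frame = base frame: x ahead of the robot, y to its left, z up, the work surface at z = 0. Lengths are in mm, angles in rad, forces in N, time in s.
With the tool pointing down it reaches from about 300 to 750 mm from the base axis. Payload 8.5 kg.
Tool frame: the origin (TCP) lies on the centre line of the jaws, within the pads' length; the fingertips stand 8 mm ahead of it and the grasp point (between the pads) lies 11 mm behind it; z points along the fingers, y is the line along which they close (so a half turn about z gives the same grasp; the last joint's range is limited). The gripper opens to 88 mm and grips with 3 to 60 N. Pads are 18 mm wide; open, the fingers measure 123 mm over their backs; the gripper's body (75 mm by 187 mm) begins 45 mm behind the grasp point.
Start: joints at [-1.564, 0.381, 1.297, -0, 1.464, -0.215], TCP at [120.988, -536.509, 246.748] pointing down, gripper open.
Joint ranges: [-3.11, 3.11], [-0.89, 2.33], [0.22, 2.48], [-1.42, 4.56], [0.17, 2.85], [-2.88, 2.88]. Speed limits (rad/s): [2.39, 2.39, 3.14, 3.14, 3.14, 3.14].

INTERFACE

Orientations are given as a unit quaternion [w, x, y, z].
In Python, from bench import observe, read_camera, calibration, close_job gives the robot as it stands.
- The arm moves only by the tool carry_out, never from a script. Its argument "series" is a list of rows, each an object with "rotation": the turn, a rotation vector about the tool's x, y, z each as a share of 180 degrees, from -1 to 1, a list of three; "delta_pos": the shift along the tool's x, y, z each as a share of 75 cm, from -1 to 1, a list of three; "hand": the opening, from 0 (shut) to 1 (fully open). In form: [{"rotation": [rx, ry, rz], "delta_pos": [x, y, z], "hand": hand}, ...]. A call has exactly 5 rows; each row is the pose to reach, as a shift and turn from the pose commanded when the call began, along the tool's axes at that moment, turning the shorter way round; what a row does not reach only later rows make up. A row lasts 1/8 s, in which the tool goes at most 62.5 mm and 10.7 degrees, less where a joint would pass 70% of its speed; a pose out of reach is approached as far as the arm can. A call with a number of a shift or a turn outside -1 to 1 is refused whole. A call with a gripper value outside its range is refused whole. The fingers move at their own pace and stop on an object; "newtons" is the grip in N (left out, the last holds). Time passes only in rows, so rows that repeat a pose let the fingers close, or fill a call up. It gives the time, the measured TCP pose, the force, the opening and the grip force at its end, in the units of the state.
- observe(): the state, without advancing time (a new reading comes with each control period).
- read_camera(name): name is "side" or "top" or "wrist"; returns the picture (384x512x3 uint8, red, green, blue); there is no depth.
- calibration(name): a dict with "mtx" (3x3 intrinsics, pixels), "rvec" (rotation vector, rad) and "tvec" (3), from world to camera coordinates, as OpenCV has them. Camera axes: x right, y down, z forward; pixel columns grow to the right and rows downward; lengths in mm; the calibration is good to about 2 mm. A picture is of the moment at which its call begins: read the wrist's pose just before it. calibration takes no time and is no camera call; for the wrist camera it gives the pose at the moment of the call.
- close_job(): hands the job in; it is judged then, once.
The state is a dict: "time_s": time; "q": joint angles; "dq": joint speeds; "joint_torque": joint torques, N m; "ee_pos": TCP position; "tool_rot": TCP orientation; "wrist_force": force on the tool from outside, world axes, zero at the start; "moment": the same for the moment, N m; "opening": opening from 0.0 (shut) to 1.0 (fully open); "finger_force": force on a finger pad.
Only numpy, scipy, OpenCV 4.12 (cv2) and the standard library are available. Lean on these libraries where they do the work, as an engineer would, in place of code of your own. Each camera call takes 0.05 s, during which the arm holds its last target. There are 200 camera calls.

## Working session

There is one attempt and no reset: what is moved stays moved. The work goes in short steps, Python scripts to look and compute and a tool call to move; the robot and the scene stay as the last step left them, time stands still between calls to the robot, and variables do not carry over. Pictures are saved under pics/ and viewed, at most 10 in all, crops included, and the job is handed in when it is done.

Besides the shell and the picture viewer there is one more tool, called by a JSON object that holds its "api" and its "payload", one argument or row to a line. carry_out: Moves the arm, as the interface text tells. Shift numbers are shares of 75 cm and turn numbers shares of 180 degrees, none past 1 either way. Its arguments: {"type":"object","properties":{"series":{"type":"array","items":{"type":"object","properties":{"rotation":{"type":"array","items":{"type":"number","minimum":-1,"maximum":1}},"delta_pos":{"type":"array","items":{"type":"number","minimum":-1,"maximum":1}},"hand":{"type":"number"}}}},"newtons":{"type":"number"}},"required":["series"]}

```bash
mkdir -p pics; ls; python3 - <<'E'
from bench import *
import cv2
for n in("top","side"):
    im=read_camera(n); cv2.imwrite(f"pics/{n}.png",cv2.resize(im[:,:,::-1],(800,600),interpolation=cv2.INTER_CUBIC)); c=calibration(n)
    R=cv2.Rodrigues(c['rvec'])[0] if True else 0
    print(n,c['mtx'],(-R.T@c['tvec'].reshape(3)).round(),R.round(2))
print(observe())
E
```

```text
pics
top [[484.8946782    0.         252.82456491]
 [  0.         484.8946782  181.64287556]
 [  0.           0.           1.        ]] [ 380.  -12. 1324.] [[ 0.01 -1.   -0.01]
 [-0.99 -0.01 -0.11]
 [ 0.11  0.01 -0.99]]
side [[382.66828474   0.         261.71964999]
 [  0.         382.66828474 198.61061077]
 [  0.           0.           1.        ]] [463. 687. 674.] [[-1.   -0.08  0.  ]
 [-0.06  0.67 -0.74]
 [ 0.06 -0.74 -0.67]]
{'time_s': 0.1, 'q': array([-1.56435705e+00,  3.81120539e-01,  1.29811593e+00, -2.38661221e-05,
        1.46363692e+00, -2.15315004e-01]), 'dq': array([ 0.00275601, -0.00154886, -0.00336419,  0.00010002, -0.00067321,
       -0.00038641]), 'joint_torque': array([ 3.77928314e-03, -4.38648999e+01, -2.24907768e+01,  7.14904186e-02,
        3.42675461e-02, -8.20506193e-05]), 'ee_pos': array([ 120.95008773, -536.29441763,  246.22714456]), 'tool_rot': array([-6.38112976e-04,  9.93859079e-01,  1.10651351e-01,  5.49577274e-05]), 'wrist_force': array([-2.47880852e-01,  4.39273939e-01,  2.65140220e-04]), 'moment': array([0.00395065, 0.01006782, 0.0086505 ]), 'finger_force': 0.0, 'opening': 1.0015389095139164}
```

View pics/top.png

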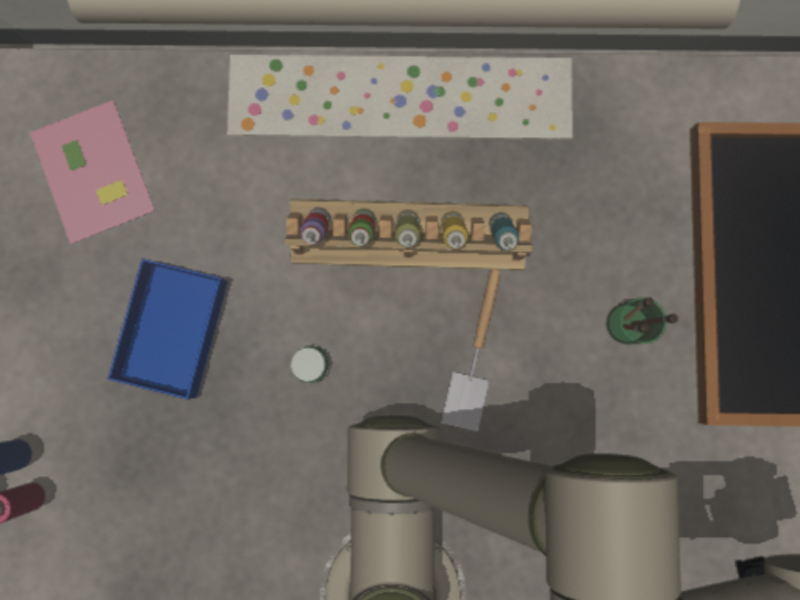

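View pics/side.png

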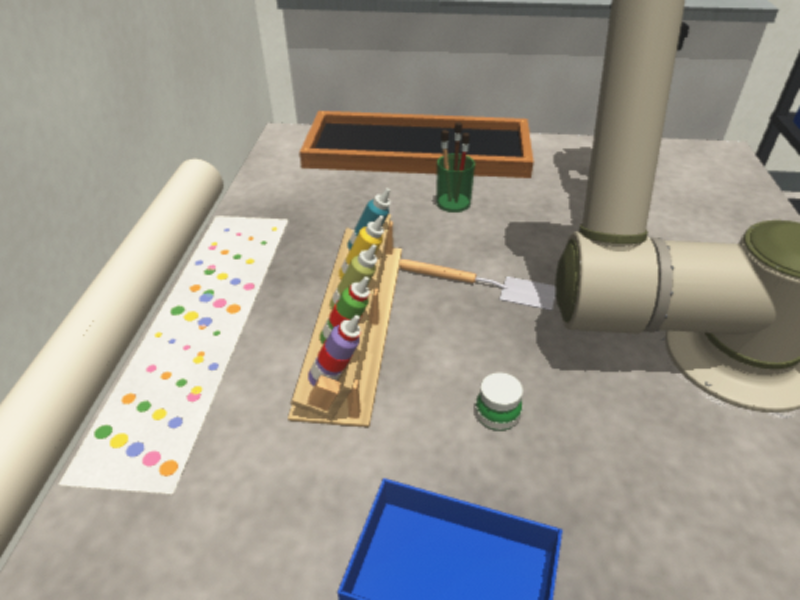

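Lilac (about 312,230) and green (361,230 in the top view) are the marked ones, in the two leftmost slots. The tub is to the left, around (170,328). I'll enlarge both for measuring.

```bash
python3 - <<'E'
from bench import *
import cv2,numpy as np
t=read_camera("top")[:,:,::-1]; s=read_camera("side")[:,:,::-1]
np.save('t.npy',t);np.save('s.npy',s)
a=cv2.resize(t[118:178,180:345],None,fx=4.8,fy=4.8,interpolation=cv2.INTER_CUBIC)
b=cv2.resize(s[115:275,180:265],None,fx=3.7,fy=3.7,interpolation=cv2.INTER_CUBIC)
cv2.imwrite('pics/a.png',a);cv2.imwrite('pics/b.png',b);print(a.shape,b.shape)
E
```

```text
(288, 792, 3) (592, 314, 3)
```

View pics/a.png

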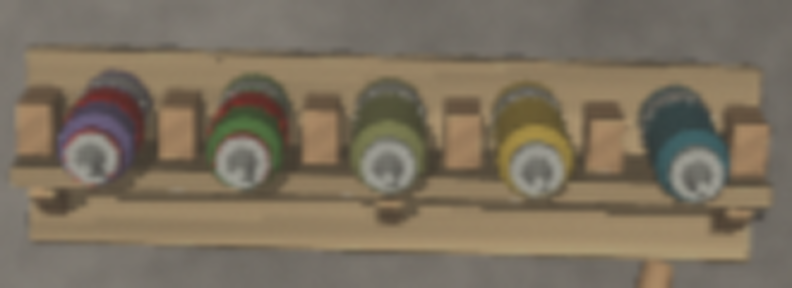

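View pics/b.png

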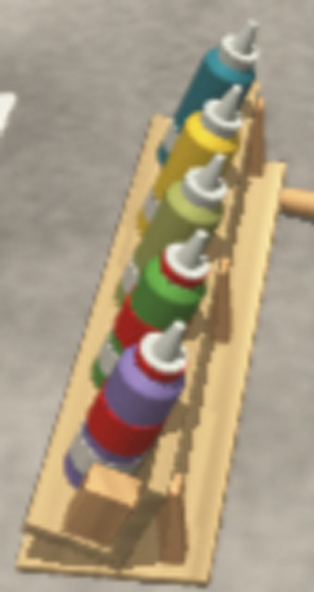

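```bash
cat > h.py <<'E'
from bench import *
import cv2,numpy as np
from scipy.optimize import least_squares
from scipy.spatial.transform import Rotation as Ro
def proj(n,P):
    c=calibration(n); return cv2.projectPoints(np.array(P,float).reshape(-1,1,3),c['rvec'],c['tvec'],c['mtx'],None)[0].reshape(-1,2)
def ray(n,uv,z):
    c=calibration(n);R=cv2.Rodrigues(c['rvec'])[0];C=-R.T@c['tvec'].reshape(3)
    d=(R.T@np.linalg.inv(c['mtx'])@np.array([*uv,1.]))
    return C+d*(z-C[2])/d[2]
E
python3 - <<'E'
from h import *
s,c=np.sin(np.radians(25)),np.cos(np.radians(25))
T=np.array([[92,157],[241,161],[387,165],[537,169],[697,173]])/4.8+[180,118]
S=np.array([[181,325],[199,233],[217,157],[237,90],[252,22]])/3.7+[180,115]
def pts(p,l):
    x,y,a=p[:3];off=np.array([2,1,0,-1,-2])*78.+p[3:]
    L=np.c_[np.full(5,-l*s),off]; R=np.array([[np.cos(a),-np.sin(a)],[np.sin(a),np.cos(a)]])
    return np.c_[L@R.T+[x,y],np.full(5,36+l*c)]
f=lambda p:np.r_[(proj('top',pts(p,115))-T).ravel(),(proj('side',pts(p,138))-S).ravel(),p[3:]/6]
r=least_squares(f,np.r_[550,0,0,np.zeros(5)]);print(r.x.round(3),f(r.x)[:20].reshape(-1,2).round(1).tolist())
for l in(0,115):print(pts(r.x,l).round())
C=np.array([[145,260],[229,277],[192,398],[109,379]])/1.5625
Q=np.array([ray('top',u,55) for u in C]);print(Q.round(),Q.mean(0).round(),[np.linalg.norm(Q[i]-Q[i-1]).round() for i in range(4)])
print('yaw long',np.degrees(np.arctan2(*(Q[1]-Q[2])[1::-1])))
for n,u in(('pot',(309,364)),('jar',(637,320))):print(n,ray('top',np.array(u)/1.5625,55))
for n,u in(('sp',(496,270)),('sp2',(465,430))):print(n,ray('top',np.array(u)/1.5625,10))
E
```

```text
[ 6.29182e+02 -1.85350e+01 -1.50000e-02 -1.50400e+00 -9.13000e-01
  1.68600e+00  2.62800e+00 -1.89800e+00] [[-0.7, -0.1], [-0.5, -0.1], [-0.4, -0.1], [-0.5, -0.1], [-0.3, -0.0], [-0.4, -0.8], [0.6, -0.4], [0.7, -0.6], [-0.2, -1.2], [-0.1, -0.4]]
[[ 631.  136.   36.]
 [ 630.   59.   36.]
 [ 629.  -17.   36.]
 [ 628.  -94.   36.]
 [ 627. -176.   36.]]
[[ 583.  137.  140.]
 [ 582.   59.  140.]
 [ 581.  -16.  140.]
 [ 579.  -93.  140.]
 [ 578. -176.  140.]]
[[551. 427.  55.]
 [524. 283.  55.]
 [321. 337.  55.]
 [350. 477.  55.]] [437. 381.  55.] [np.float64(207.0), np.float64(146.0), np.float64(210.0), np.float64(143.0)]
yaw long -14.857127984949173
pot [380.127706   143.56333066  55.        ]
jar [ 461.1727216  -403.13800081   55.        ]
sp [ 548.02430052 -173.34190991   10.        ]
sp2 [ 271.97867531 -120.54025639   10.        ]
```

```bash
cat >> h.py <<'E'
def frame(tilt,yaw):  # wrist leans by tilt towards heading yaw; closing line horizontal
    return Ro.from_euler('z',yaw,degrees=True)*Ro.from_euler('y',tilt,degrees=True)*Ro.from_matrix(np.diag([1.,-1,-1]))
def go(*targets,start=None):  # targets: (grasp point, tilt, yaw); prints share deltas, chained
    o=observe(); w,x,y,z=o['tool_rot']; p=o['ee_pos']; R=Ro.from_quat([x,y,z,w])
    if start: R=frame(*start[1:]); p=np.array(start[0])+11*R.apply([0,0,1])
    for g,t,yw in targets:
        R2=frame(t,yw); p2=np.array(g,float)+11*R2.apply([0,0,1])
        d=R.inv().apply(p2-p); r=(R.inv()*R2).as_rotvec()
        print('pos',(d/750).round(4).tolist(),'rot',(r/np.pi).round(4).tolist(),'rows',max(np.linalg.norm(d)/62.5,np.degrees(np.linalg.norm(r))/10.7).round(1)); p,R=p2,R2
U=np.array([-np.sin(np.radians(25)),0,np.cos(np.radians(25))])
FL=np.array([631,136,36.]);FG=np.array([630,59,36.])
def at(F,l,back=0): return F+U*l-back*frame(20,-1).apply([0,0,1])
E
python3 -c "
from h import *
print(at(FL,86),at(FL,86,110))
print(frame(20,0).as_matrix().round(2).tolist())
go(((500,-100,330),10,-1),(at(FL,86,110),20,-1),(at(FL,86),20,-1))"
```

```text
[594.65482949 136.         113.94246969] [632.27131521 135.3434018  217.30865797]
[[0.94, 0.0, -0.34], [0.0, -1.0, -0.0], [-0.34, 0.0, -0.94]]
pos [0.6185, -0.4571, -0.0965] rot [0.0064, -0.0553, 0.076] rows 9.3
pos [0.1918, -0.3168, 0.1181] rot [0.0, -0.0556, 0.0] rows 4.7
pos [0.0, 0.0, 0.1467] rot [0.0, 0.0, 0.0] rows 1.8
```

{"api": "carry_out", "payload": {
  "series": [
    {"delta_pos": [0.08,-0.05,-0.09],"rotation": [0,0,0.03],"hand": 0.64},
    {"delta_pos": [0.13,-0.11,-0.1],"rotation": [0.002,-0.02,0.06],"hand": 0.64},
    {"delta_pos": [0.19,-0.16,-0.1],"rotation": [0.004,-0.03,0.076],"hand": 0.64},
    {"delta_pos": [0.25,-0.2,-0.1],"rotation": [0.006,-0.05,0.076],"hand": 0.64},
    {"delta_pos": [0.3,-0.22,-0.1],"rotation": [0.006,-0.055,0.076],"hand": 0.64}
  ],
  "newtons": 25
}}

```text
time_s: 0.82
ee_pos: [305.3, -324.0, 322.2]
tool_rot: [0.001, 0.996, -0.008, -0.087]
wrist_force: [0.5, -1.3, -0.4]
opening: 0.64
finger_force: 0.0
```

```bash
python3 -c "
from h import *
o=observe();print(o['ee_pos'],o['q'],o['opening'])
go(((500,-100,330),10,-1),(at(FL,86,110),20,-1),(at(FL,86),20,-1))"
```

```text
[ 305.34692145 -324.00357262  322.15523358] [-1.00078549  0.20127172  1.34902223 -0.14720571  1.68481294  0.57695095] 0.6399864738687023
pos [0.2487, -0.303, -0.0405] rot [0.0009, -0.0002, 0.0001] rows 4.7
pos [0.1918, -0.3168, 0.1181] rot [0.0, -0.0556, 0.0] rows 4.7
pos [0.0, 0.0, 0.1467] rot [0.0, 0.0, 0.0] rows 1.8
```

{"api": "carry_out", "payload": {
  "series": [
    {"delta_pos": [0.05,-0.06,-0.01],"rotation": [0,0,0],"hand": 0.64},
    {"delta_pos": [0.1,-0.12,-0.02],"rotation": [0,0,0],"hand": 0.64},
    {"delta_pos": [0.15,-0.18,-0.03],"rotation": [0,0,0],"hand": 0.64},
    {"delta_pos": [0.2,-0.24,-0.035],"rotation": [0,0,0],"hand": 0.64},
    {"delta_pos": [0.2487,-0.303,-0.0405],"rotation": [0,0,0],"hand": 0.64}
  ]
}}

```text
time_s: 1.45
ee_pos: [498.1, -100.5, 318.9]
tool_rot: [0.0, 0.996, -0.009, -0.087]
wrist_force: [0.2, -0.7, 0.9]
opening: 0.642
finger_force: 0.0
```

{"api": "carry_out", "payload": {
  "series": [
    {"delta_pos": [0.05,-0.08,0.01],"rotation": [0,-0.02,0],"hand": 0.64},
    {"delta_pos": [0.1,-0.15,0.03],"rotation": [0,-0.035,0],"hand": 0.64},
    {"delta_pos": [0.15,-0.22,0.06],"rotation": [0,-0.05,0],"hand": 0.64},
    {"delta_pos": [0.18,-0.28,0.09],"rotation": [0,-0.0556,0],"hand": 0.64},
    {"delta_pos": [0.1918,-0.3168,0.1181],"rotation": [0,-0.0556,0],"hand": 0.64}
  ]
}}

```text
time_s: 2.08
ee_pos: [628.3, 135.2, 204.3]
tool_rot: [-0.0, 0.985, -0.008, -0.174]
wrist_force: [-0.9, 0.3, 0.4]
opening: 0.641
finger_force: 0.0
```

```bash
python3 -c "
from h import *
read_camera('top')
im=read_camera('wrist');o=observe();print(o['ee_pos'],o['q'])
P=[at(FL,l) for l in(138,115,98)];
q=proj('wrist',P);print(q)
cv2.imwrite('pics/w1.png',im[:,:,::-1])
go((at(FL,86,110),20,-1),(at(FL,86),20,-1))"
```

```text
[626.88827322 136.38739657 202.37834405] [0.02542242 0.73928183 0.81621286 0.0128849  1.94072143 1.61214088]
[[254.58805658 250.9858192 ]
 [254.33776361 222.90652193]
 [254.16680938 203.72789861]]
pos [-0.0001, 0.0013, -0.0065] rot [0.0009, 0.0018, 0.0011] rows 0.1
pos [0.0, 0.0, 0.1467] rot [0.0, 0.0, 0.0] rows 1.8
```

View pics/w1.png

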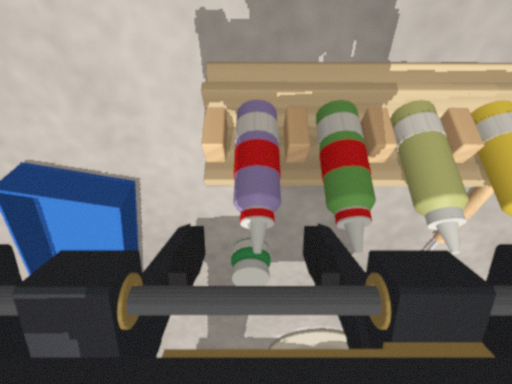

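The wrist view shows the lilac nozzle tip at (258,252) against a predicted (254.6,251), so lilac sits about 3 mm further to −y. I'll correct for that and descend.

```bash
sed -i 's/FL=np.array(\[631,136/FL=np.array([631,133.5/' h.py; python3 -c "
from h import *
print(proj('wrist',[at(FL,138),at(FG,138)]))
go((at(FL,86),20,-1))"
```

```text
[[257.80193236 250.95286755]
 [353.54818683 250.80357979]]
pos [0.0008, 0.0042, 0.1402] rot [0.0009, 0.0018, 0.0011] rows 1.7
```

{"api": "carry_out", "payload": {
  "series": [
    {"delta_pos": [0.0008,0.0042,0.03],"rotation": [0,0,0],"hand": 0.64},
    {"delta_pos": [0.0008,0.0042,0.07],"rotation": [0,0,0],"hand": 0.64},
    {"delta_pos": [0.0008,0.0042,0.11],"rotation": [0,0,0],"hand": 0.64},
    {"delta_pos": [0.0008,0.0042,0.1402],"rotation": [0,0,0],"hand": 0.64},
    {"delta_pos": [0.0008,0.0042,0.1402],"rotation": [0,0,0],"hand": 0.64}
  ]
}}

```text
time_s: 2.8
ee_pos: [591.6, 129.4, 107.3]
tool_rot: [-0.001, 0.985, -0.009, -0.174]
wrist_force: [1.4, 0.8, -0.1]
opening: 0.639
finger_force: 0.0
```

```bash
sed -i 's/FG=np.array(\[630,59/FG=np.array([630,55.5/' h.py; python3 -c "
from h import *
go((at(FL,86),20,-1))
T=np.array([437,381,0.]);e=np.array([.9666,-.2563,0])
for a in(-60,25):print(T+a*e)
im=read_camera('wrist');cv2.imwrite('pics/w2.png',im[:,:,::-1]);print(observe()['wrist_force'])"
```

```text
pos [0.0007, -0.0055, 0.0049] rot [0.0006, 0.0004, -0.0004] rows 0.1
[379.004 396.378   0.   ]
[461.165  374.5925   0.    ]
[-0.45833551 -0.42077314 -0.39071178]
```

View pics/w2.png

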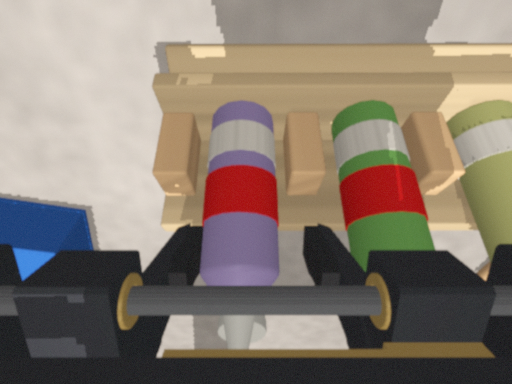

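The bottle's centreline is at u≈240 and the jaws' centre at 253, so I'll shift about 5 mm to +y and 3 mm deeper.

{"api": "carry_out", "payload": {
  "series": [
    {"delta_pos": [0,-0.007,0],"rotation": [0,0,0],"hand": 0.64},
    {"delta_pos": [0,-0.007,0.004],"rotation": [0,0,0],"hand": 0.64},
    {"delta_pos": [0,-0.007,0.004],"rotation": [0,0,0],"hand": 0.64},
    {"delta_pos": [0,-0.007,0.004],"rotation": [0,0,0],"hand": 0.64},
    {"delta_pos": [0,-0.007,0.004],"rotation": [0,0,0],"hand": 0.64}
  ]
}}

```text
time_s: 3.48
ee_pos: [591.4, 135.5, 104.7]
tool_rot: [-0.001, 0.985, -0.009, -0.173]
wrist_force: [-0.0, -0.7, -0.4]
opening: 0.635
finger_force: 0.0
```

```bash
python3 -c "
from h import *
im=read_camera('wrist');o=observe();print(o['ee_pos'],o['wrist_force'])
hsv=cv2.cvtColor(im,cv2.COLOR_RGB2HSV);m=((hsv[...,0]<8)|(hsv[...,0]>172))&(hsv[...,1]>180)&(hsv[...,2]>100)
n,l,s,c=cv2.connectedComponentsWithStats(m.astype('uint8'));print([(a.tolist(),b.round().tolist()) for a,b in zip(s,c) if a[4]>300][1:])
go((at(FL,86),20,-1))"
```

```text
[591.35537007 135.53773305 104.71889636] [ 0.39017459  0.77425123 -0.79858914]
[([351, 167, 91, 65, 3808], [393.0, 195.0]), ([214, 168, 76, 58, 3327], [251.0, 194.0])]
pos [-0.0, 0.0026, 0.0016] rot [0.0006, -0.0003, -0.0002] rows 0.0
```

Centred now (tape centre u≈251). I'll grip, then lift along the bottle axis.

{"api": "carry_out", "payload": {
  "series": [
    {"delta_pos": [0,0,0],"rotation": [0,0,0],"hand": 0.3},
    {"delta_pos": [0,0,0],"rotation": [0,0,0],"hand": 0.3},
    {"delta_pos": [0,0,0],"rotation": [0,0,0],"hand": 0.3},
    {"delta_pos": [0,0,0],"rotation": [0,0,0],"hand": 0.3},
    {"delta_pos": [0,0,0],"rotation": [0,0,0],"hand": 0.3}
  ],
  "newtons": 25
}}

```text
time_s: 4.15
ee_pos: [591.3, 135.6, 104.7]
tool_rot: [-0.001, 0.985, -0.009, -0.173]
wrist_force: [-1.0, 1.0, 0.5]
opening: 0.446
finger_force: 25.0
```

```bash
sed -i 's/631,133.5/631,135.5/' h.py; python3 -c "
from h import *
o=observe();print(o['ee_pos'],o['finger_force'],o['wrist_force'])
P0=[591.4,135.5,104.7]+0*U; g0=P0-11*frame(20,-1).apply([0,0,1]); print(g0)
up=g0+150*U
l=86
go((g0+60*U,20,-1),(g0+150*U,20,-1),((450,270,250),32,-6),((379,396,4+l+60),45,-15),((379,396,4+l+2),45,-15),start=(g0,20,-1))"
```

```text
[591.30526303 135.60025656 104.67538242] 24.991062618792057 [-0.97342518  1.0440856   0.49975004]
[595.16164857 135.43434018 115.03661883]
pos [-0.0566, 0.0006, -0.0566] rot [0.0, 0.0, 0.0] rows 1.0
pos [-0.0848, 0.0009, -0.0849] rot [0.0, 0.0, 0.0] rows 1.4
pos [-0.108, -0.1782, 0.0393] rot [0.0122, -0.0666, 0.025] rows 2.5
pos [-0.0273, -0.1588, 0.1718] rot [0.0312, -0.0721, 0.0392] rows 2.8
pos [0.0547, 0.0, 0.0547] rot [0.0, 0.0, 0.0] rows 0.9
```

{"api": "carry_out", "payload": {
  "series": [
    {"delta_pos": [-0.015,0,-0.015],"rotation": [0,0,0],"hand": 0.3},
    {"delta_pos": [-0.045,0,-0.045],"rotation": [0,0,0],"hand": 0.3},
    {"delta_pos": [-0.08,0.001,-0.08],"rotation": [0,0,0],"hand": 0.3},
    {"delta_pos": [-0.12,0.001,-0.12],"rotation": [0,0,0],"hand": 0.3},
    {"delta_pos": [-0.14,0.0015,-0.14],"rotation": [0,0,0],"hand": 0.3}
  ]
}}

```text
time_s: 4.78
ee_pos: [527.7, 135.9, 241.9]
tool_rot: [-0.001, 0.985, -0.009, -0.172]
wrist_force: [0.2, 0.1, -2.1]
opening: 0.444
finger_force: 25.0
```

```bash
python3 -c "
from h import *
read_camera('top')
im=read_camera('side');o=observe();print(o['ee_pos'],o['finger_force'],o['wrist_force'],o['opening'])
cv2.imwrite('pics/s2.png',im[:,:,::-1])
l=87
go(((450,270,250),32,-6),((379,396,4+l+60),45,-15),((379,396,4+l+2),45,-15))"
```

```text
[528.21296649 135.87009751 241.31740129] 24.987809546291828 [ 0.31984103 -1.04683993 -2.01234149] 0.4445425661016642
pos [-0.1082, -0.1777, 0.0394] rot [0.0127, -0.0682, 0.0249] rows 2.5
pos [-0.028, -0.1588, 0.1707] rot [0.0312, -0.0721, 0.0392] rows 2.8
pos [0.0547, 0.0, 0.0547] rot [0.0, 0.0, 0.0] rows 0.9
```

View pics/s2.png

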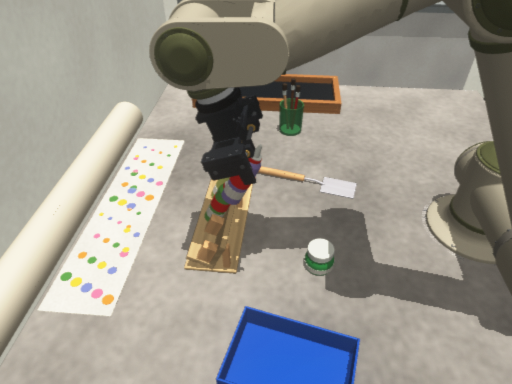

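Lilac is held at about (235,185), still leaning as before, with the rack undisturbed. Next, carry it to the tub while turning it upright.

{"api": "carry_out", "payload": {
  "series": [
    {"delta_pos": [-0.03,-0.045,0.005],"rotation": [0.003,-0.017,0.006],"hand": 0.3},
    {"delta_pos": [-0.055,-0.09,0.015],"rotation": [0.006,-0.034,0.012],"hand": 0.3},
    {"delta_pos": [-0.08,-0.135,0.027],"rotation": [0.009,-0.05,0.019],"hand": 0.3},
    {"delta_pos": [-0.1082,-0.1777,0.0394],"rotation": [0.0127,-0.0682,0.0249],"hand": 0.3},
    {"delta_pos": [-0.1082,-0.1777,0.0394],"rotation": [0.0127,-0.0682,0.0249],"hand": 0.3}
  ]
}}

```text
time_s: 5.5
ee_pos: [443.4, 271.8, 237.0]
tool_rot: [-0.014, 0.959, -0.05, -0.279]
wrist_force: [-0.2, -0.5, -1.6]
opening: 0.444
finger_force: 25.0
```

{"api": "carry_out", "payload": {
  "series": [
    {"delta_pos": [-0.007,-0.04,0.035],"rotation": [0.008,-0.018,0.01],"hand": 0.3},
    {"delta_pos": [-0.014,-0.08,0.075],"rotation": [0.016,-0.036,0.02],"hand": 0.3},
    {"delta_pos": [-0.021,-0.12,0.115],"rotation": [0.024,-0.054,0.03],"hand": 0.3},
    {"delta_pos": [-0.028,-0.1588,0.1707],"rotation": [0.0312,-0.0721,0.0392],"hand": 0.3},
    {"delta_pos": [-0.028,-0.1588,0.1707],"rotation": [0.0312,-0.0721,0.0392],"hand": 0.3}
  ]
}}

```text
time_s: 6.12
ee_pos: [370.0, 397.9, 138.6]
tool_rot: [-0.048, 0.914, -0.121, -0.384]
wrist_force: [1.1, -0.1, -0.5]
opening: 0.442
finger_force: 25.0
```

```bash
python3 -c "
from h import *
read_camera('top')
im=read_camera('side');o=observe();print(o['ee_pos'],o['q'],o['wrist_force'],o['opening'])
cv2.imwrite('pics/s3.png',cv2.resize(im[200:384,150:420,::-1],None,fx=2.5,fy=2.5))
l=87
go(((379,396,4+l+60),45,-15),((379,396,4+l+2),45,-15))"
```

```text
[372.19748802 397.32581968 141.30848872] [0.39709355 0.70246336 1.25638923 0.46471092 1.82633805 2.19744864] [ 0.09029515  1.06023189 -0.76359971] 0.4412025516531745
pos [-0.0026, -0.0006, -0.001] rot [0.0002, 0.001, -0.0004] rows 0.0
pos [0.0547, 0.0, 0.0547] rot [0.0, 0.0, 0.0] rows 0.9
```

View pics/s3.png

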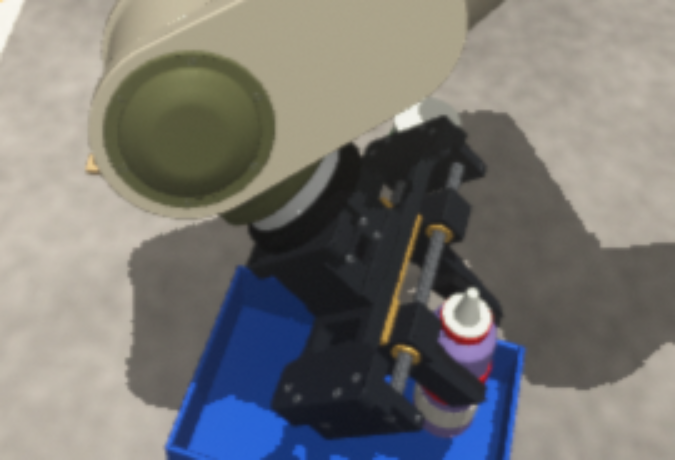

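Lilac is upright over the −x end of the tub, with its nozzle at (472,292) in the crop. Lowering it.

{"api": "carry_out", "payload": {
  "series": [
    {"delta_pos": [0.015,-0.0005,0.015],"rotation": [0,0,0],"hand": 0.3},
    {"delta_pos": [0.032,-0.0005,0.033],"rotation": [0,0,0],"hand": 0.3},
    {"delta_pos": [0.046,-0.0005,0.048],"rotation": [0,0,0],"hand": 0.3},
    {"delta_pos": [0.052,-0.0005,0.0535],"rotation": [0,0,0],"hand": 0.3},
    {"delta_pos": [0.052,-0.0005,0.0535],"rotation": [0,0,0],"hand": 0.3}
  ]
}}

```text
time_s: 6.85
ee_pos: [370.4, 398.5, 85.4]
tool_rot: [-0.05, 0.915, -0.121, -0.381]
wrist_force: [0.1, 0.3, -1.0]
opening: 0.443
finger_force: 25.0
```

```bash
python3 -c "
from h import *
im=read_camera('side');o=observe();print(o['ee_pos'],o['wrist_force'])
g=np.array([379,396,0.])
print(proj('side',[g+[0,0,z] for z in (6,144)]))
cv2.imwrite('pics/s4.png',cv2.resize(im[280:384,250:420,::-1],None,fx=4,fy=4))
go((g+[0,0,93],45,-15),(g+[0,0,90],45,-15))"
```

```text
[370.55149648 398.57761624  85.8300182 ] [-0.73199204  0.30773128 -1.14403824]
[[323.24656641 376.83060542]
 [333.59155456 336.6678067 ]]
pos [0.0016, 0.0004, -0.0004] rot [0.0001, 0.0012, -0.0002] rows 0.0
pos [0.0028, 0.0, 0.0028] rot [0.0, 0.0, 0.0] rows 0.0
```

View pics/s4.png

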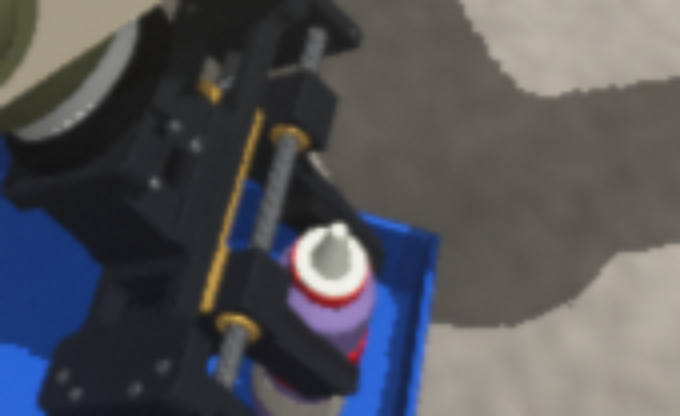

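The nozzle tip is at (334.5,337) against (333.6,336.7) predicted for vertical. I'll lower the last 3 mm, release and back out along the tool axis.

{"api": "carry_out", "payload": {
  "series": [
    {"delta_pos": [0.0015,0,0.0015],"rotation": [0,0,0],"hand": 0.3},
    {"delta_pos": [0.003,0,0.003],"rotation": [0,0,0],"hand": 0.3},
    {"delta_pos": [0.003,0,0.003],"rotation": [0,0,0],"hand": 0.3},
    {"delta_pos": [0.003,0,0.003],"rotation": [0,0,0],"hand": 0.62},
    {"delta_pos": [0.003,0,0.003],"rotation": [0,0,0],"hand": 0.62}
  ]
}}

```text
time_s: 7.52
ee_pos: [370.4, 398.5, 82.6]
tool_rot: [-0.05, 0.915, -0.121, -0.381]
wrist_force: [0.5, 0.5, 1.0]
opening: 0.613
finger_force: 0.0
```

{"api": "carry_out", "payload": {
  "series": [
    {"delta_pos": [0,0,0],"rotation": [0,0,0],"hand": 0.64},
    {"delta_pos": [0,0,-0.02],"rotation": [0,0,0],"hand": 0.64},
    {"delta_pos": [0,0,-0.06],"rotation": [0,0,0],"hand": 0.64},
    {"delta_pos": [0,0,-0.12],"rotation": [0,0,0],"hand": 0.64},
    {"delta_pos": [0,0,-0.16],"rotation": [0,0,0],"hand": 0.64}
  ]
}}

```text
time_s: 8.15
ee_pos: [454.6, 375.9, 169.1]
tool_rot: [-0.05, 0.916, -0.121, -0.38]
wrist_force: [-0.8, 0.0, -0.4]
opening: 0.64
finger_force: 0.0
```

```bash
python3 -c "
from h import *
read_camera('top');im=read_camera('side');o=observe();print(o['ee_pos'],o['wrist_force'],o['opening'])
cv2.imwrite('pics/s5.png',cv2.resize(im[240:384,200:420,::-1],None,fx=3,fy=3))
FG[1]=57
go(((540,160,270),32,-6),(at(FG,87,110),20,-1),(at(FG,87),20,-1))"
```

```text
[455.26983111 375.87961216 169.10000015] [ 0.19874092  0.51125619 -0.23912784] 0.6392421512117955
pos [0.0383, 0.2494, -0.2115] rot [-0.0321, 0.0717, -0.0394] rows 4.0
pos [0.1541, 0.1252, -0.0133] rot [-0.0122, 0.0666, -0.025] rows 2.4
pos [0.0, -0.0, 0.1467] rot [0.0, 0.0, 0.0] rows 1.8
```

View pics/s5.png

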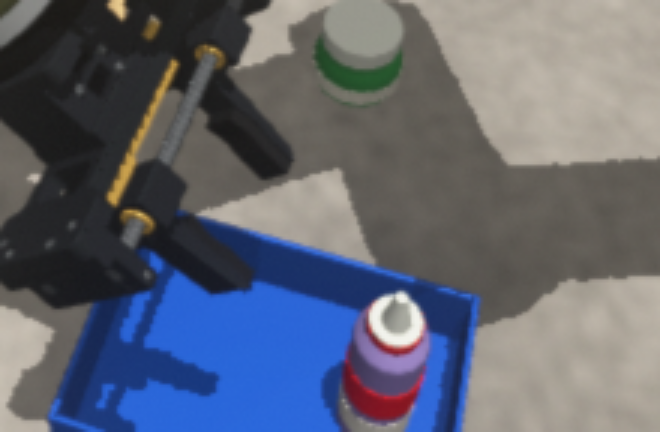

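Lilac stands upright in the tub. That was the last of my 10 pictures, so I'll check by numbers from here on. Now for green.

{"api": "carry_out", "payload": {
  "series": [
    {"delta_pos": [0.005,0.04,-0.06],"rotation": [-0.008,0.018,-0.01],"hand": 0.64},
    {"delta_pos": [0.013,0.09,-0.11],"rotation": [-0.016,0.036,-0.02],"hand": 0.64},
    {"delta_pos": [0.022,0.15,-0.15],"rotation": [-0.024,0.054,-0.03],"hand": 0.64},
    {"delta_pos": [0.03,0.2,-0.18],"rotation": [-0.0321,0.0717,-0.0394],"hand": 0.64},
    {"delta_pos": [0.0383,0.2494,-0.2115],"rotation": [-0.0321,0.0717,-0.0394],"hand": 0.64}
  ]
}}

```text
time_s: 8.88
ee_pos: [531.9, 160.8, 259.0]
tool_rot: [-0.013, 0.959, -0.049, -0.278]
wrist_force: [-0.0, 0.2, -0.4]
opening: 0.643
finger_force: 0.0
```

{"api": "carry_out", "payload": {
  "series": [
    {"delta_pos": [0.04,0.035,-0.005],"rotation": [-0.004,0.02,-0.008],"hand": 0.64},
    {"delta_pos": [0.08,0.07,-0.01],"rotation": [-0.008,0.04,-0.016],"hand": 0.64},
    {"delta_pos": [0.12,0.1,-0.013],"rotation": [-0.012,0.06,-0.025],"hand": 0.64},
    {"delta_pos": [0.1541,0.1252,-0.0133],"rotation": [-0.0122,0.0666,-0.025],"hand": 0.64},
    {"delta_pos": [0.1541,0.1252,-0.0133],"rotation": [-0.0122,0.0666,-0.025],"hand": 0.64}
  ]
}}

```text
time_s: 9.5
ee_pos: [625.5, 56.4, 203.5]
tool_rot: [-0.001, 0.984, -0.009, -0.178]
wrist_force: [0.1, -0.2, 0.3]
opening: 0.64
finger_force: 0.0
```

```bash
cat >> h.py <<'E'
FG[1]=57
def red(n='wrist'):
    im=read_camera(n);hsv=cv2.cvtColor(im,cv2.COLOR_RGB2HSV);m=((hsv[...,0]<8)|(hsv[...,0]>172))&(hsv[...,1]>180)&(hsv[...,2]>100)
    k,l,s,c=cv2.connectedComponentsWithStats(m.astype('uint8'));print('red',[(a.tolist(),b.round().tolist()) for a,b in zip(s,c) if a[4]>80][1:])
E
python3 -c "
from h import *
read_camera('top');red();o=observe();print(o['ee_pos'],o['wrist_force'])
print(proj('wrist',[at(FG,59),at(FG,115)]))
go((at(FG,87),20,-1))"
```

```text
red [([231, 136, 45, 34, 1089], [253.0, 151.0]), ([237, 205, 33, 9, 194], [253.0, 208.0]), ([20, 268, 15, 12, 98], [26.0, 273.0])]
[625.07414906  57.93357491 205.18904932] [-0.37617661 -0.18224108  0.47353092]
[[254.49244267 161.47087022]
 [255.14647077 219.62228456]]
pos [0.0023, 0.0017, 0.1424] rot [0.0006, 0.0023, 0.0004] rows 1.7
```

Green's tape centre (u=253) matches the jaws' centre, so I'll descend.

{"api": "carry_out", "payload": {
  "series": [
    {"delta_pos": [0.001,0,0.03],"rotation": [0,0.001,0],"hand": 0.64},
    {"delta_pos": [0.002,0,0.07],"rotation": [0,0.002,0],"hand": 0.64},
    {"delta_pos": [0.002,0,0.11],"rotation": [0,0.002,0],"hand": 0.64},
    {"delta_pos": [0.002,0,0.142],"rotation": [0,0.002,0],"hand": 0.64},
    {"delta_pos": [0.002,0,0.142],"rotation": [0,0.002,0],"hand": 0.64}
  ]
}}

```text
time_s: 10.22
ee_pos: [588.7, 58.9, 104.6]
tool_rot: [-0.001, 0.985, -0.007, -0.175]
wrist_force: [-0.5, 0.3, 0.0]
opening: 0.643
finger_force: 0.0
```

```bash
python3 -c "
from h import *
red();red();o=observe();print(o['ee_pos'],o['wrist_force'])
go((at(FG,87),20,-1))"
```

```text
red [([216, 165, 77, 61, 3408], [254.0, 192.0])]
red [([216, 166, 76, 59, 3323], [254.0, 192.0])]
[590.28114506  58.38864534 106.28843967] [-0.92789448  0.20707842  0.18792665]
pos [-0.0002, 0.0018, 0.0026] rot [0.0008, -0.0007, 0.0006] rows 0.0
```

{"api": "carry_out", "payload": {
  "series": [
    {"delta_pos": [0,0,0],"rotation": [0,0,0],"hand": 0.3},
    {"delta_pos": [0,0,0],"rotation": [0,0,0],"hand": 0.3},
    {"delta_pos": [0,0,0],"rotation": [0,0,0],"hand": 0.3},
    {"delta_pos": [0,0,0],"rotation": [0,0,0],"hand": 0.3},
    {"delta_pos": [0,0,0],"rotation": [0,0,0],"hand": 0.3}
  ],
  "newtons": 25
}}

```text
time_s: 10.95
ee_pos: [590.1, 57.9, 105.8]
tool_rot: [-0.001, 0.985, -0.008, -0.173]
wrist_force: [0.4, 0.5, 5.5]
opening: 0.442
finger_force: 25.0
```

{"api": "carry_out", "payload": {
  "series": [
    {"delta_pos": [-0.015,0,-0.015],"rotation": [0,0,0],"hand": 0.3},
    {"delta_pos": [-0.045,0,-0.045],"rotation": [0,0,0],"hand": 0.3},
    {"delta_pos": [-0.08,0.001,-0.08],"rotation": [0,0,0],"hand": 0.3},
    {"delta_pos": [-0.12,0.001,-0.12],"rotation": [0,0,0],"hand": 0.3},
    {"delta_pos": [-0.14,0.0015,-0.14],"rotation": [0,0,0],"hand": 0.3}
  ]
}}

```text
time_s: 11.58
ee_pos: [526.1, 58.0, 241.8]
tool_rot: [-0.0, 0.985, -0.008, -0.172]
wrist_force: [-0.4, 0.3, -2.5]
opening: 0.441
finger_force: 25.0
```

```bash
python3 -c "
from h import *
read_camera('top');red();o=observe();print(o['ee_pos'],o['finger_force'],o['wrist_force'],o['opening'])
l=87
go(((500,220,265),32,-6),((461,375,4+l+60),45,-15),((461,375,4+l+2),45,-15))"
```

```text
red [([215, 167, 78, 61, 3294], [253.0, 193.0]), ([0, 202, 30, 29, 496], [15.0, 214.0])]
[526.70031703  57.92955165 241.44788116] 24.999952409416437 [ 0.56022154  0.16567506 -1.38914063] 0.4428110668279482
pos [-0.0505, -0.2162, -0.0025] rot [0.013, -0.0679, 0.0253] rows 2.7
pos [0.0152, -0.2017, 0.1673] rot [0.0312, -0.0721, 0.0392] rows 3.2
pos [0.0547, 0.0, 0.0547] rot [0.0, 0.0, 0.0] rows 0.9
```

{"api": "carry_out", "payload": {
  "series": [
    {"delta_pos": [-0.012,-0.05,-0.002],"rotation": [0.003,-0.017,0.006],"hand": 0.3},
    {"delta_pos": [-0.025,-0.11,-0.002],"rotation": [0.006,-0.034,0.012],"hand": 0.3},
    {"delta_pos": [-0.038,-0.165,-0.002],"rotation": [0.009,-0.05,0.019],"hand": 0.3},
    {"delta_pos": [-0.0505,-0.2162,-0.0025],"rotation": [0.013,-0.0679,0.0253],"hand": 0.3},
    {"delta_pos": [-0.0505,-0.2162,-0.0025],"rotation": [0.013,-0.0679,0.0253],"hand": 0.3}
  ]
}}

```text
time_s: 12.3
ee_pos: [494.2, 222.3, 252.0]
tool_rot: [-0.014, 0.959, -0.049, -0.278]
wrist_force: [-0.5, -0.4, -1.4]
opening: 0.444
finger_force: 25.0
```

{"api": "carry_out", "payload": {
  "series": [
    {"delta_pos": [0.004,-0.055,0.035],"rotation": [0.008,-0.018,0.01],"hand": 0.3},
    {"delta_pos": [0.008,-0.11,0.075],"rotation": [0.016,-0.036,0.02],"hand": 0.3},
    {"delta_pos": [0.011,-0.16,0.115],"rotation": [0.024,-0.054,0.03],"hand": 0.3},
    {"delta_pos": [0.0152,-0.2017,0.1673],"rotation": [0.0312,-0.0721,0.0392],"hand": 0.3},
    {"delta_pos": [0.0152,-0.2017,0.1673],"rotation": [0.0312,-0.0721,0.0392],"hand": 0.3}
  ]
}}

```text
time_s: 12.92
ee_pos: [452.1, 377.0, 137.9]
tool_rot: [-0.048, 0.914, -0.121, -0.384]
wrist_force: [-0.1, -1.0, -1.2]
opening: 0.443
finger_force: 25.0
```

```bash
python3 -c "
from h import *
read_camera('top');red();red('top');o=observe();print(o['ee_pos'],o['q'],o['wrist_force'],o['opening'])
print(proj('wrist',[(379,396,63),(461,375,151+59-87)]))
l=87
go(((461,375,4+l+60),45,-15),((461,375,4+l+2),45,-15))"
```

```text
red [([217, 166, 74, 57, 3280], [253.0, 193.0]), ([191, 327, 24, 22, 413], [202.0, 338.0])]
red []
[454.53851033 376.04834303 142.3318776 ] [0.3231312  0.79368668 1.04891789 0.4366204  1.95893776 2.18360393] [ 1.05646565  0.34548243 -2.14006946] 0.4434697114557496
[[253.75545766 184.56201497]
 [251.95304488 209.61089233]]
pos [-0.002, -0.0009, 0.0004] rot [-0.0002, 0.0003, -0.0001] rows 0.0
pos [0.0547, 0.0, 0.0547] rot [0.0, 0.0, 0.0] rows 0.9
```

{"api": "carry_out", "payload": {
  "series": [
    {"delta_pos": [0.015,-0.0009,0.016],"rotation": [0,0,0],"hand": 0.3},
    {"delta_pos": [0.033,-0.0009,0.035],"rotation": [0,0,0],"hand": 0.3},
    {"delta_pos": [0.047,-0.0009,0.049],"rotation": [0,0,0],"hand": 0.3},
    {"delta_pos": [0.0525,-0.0009,0.0545],"rotation": [0,0,0],"hand": 0.3},
    {"delta_pos": [0.0525,-0.0009,0.0545],"rotation": [0,0,0],"hand": 0.3}
  ]
}}

```text
time_s: 13.7
ee_pos: [452.5, 378.0, 84.9]
tool_rot: [-0.05, 0.915, -0.121, -0.381]
wrist_force: [0.0, 0.5, -2.5]
opening: 0.444
finger_force: 25.0
```

```bash
python3 -c "
from h import *
red();o=observe();print(o['ee_pos'],o['wrist_force'])
go(((461,375,93),45,-15),((461,375,90),45,-15))
g=np.array([461,375,0.]);print(proj('side',[g+[0,0,z] for z in (50,63,76,144)]));red('side')"
```

```text
red [([216, 166, 76, 58, 3279], [253.0, 193.0]), ([191, 339, 23, 9, 157], [203.0, 343.0])]
[452.56712853 378.02505558  84.92108124] [ 0.58843112  0.38096184 -0.75297413]
pos [0.0008, 0.001, -0.0014] rot [0.0001, 0.0009, -0.0] rows 0.0
pos [0.0028, 0.0, 0.0028] rot [0.0, 0.0, 0.0] rows 0.0
[[276.99479597 348.98674397]
 [277.2254993  345.26590137]
 [277.46257437 341.44229389]
 [278.81766729 319.58700754]]
red [([316, 365, 24, 15, 158], [326.0, 373.0])]
```

{"api": "carry_out", "payload": {
  "series": [
    {"delta_pos": [0.0012,0,0.0012],"rotation": [0,0,0],"hand": 0.3},
    {"delta_pos": [0.0025,0,0.0025],"rotation": [0,0,0],"hand": 0.3},
    {"delta_pos": [0.0025,0,0.0025],"rotation": [0,0,0],"hand": 0.3},
    {"delta_pos": [0.0025,0,0.0025],"rotation": [0,0,0],"hand": 0.62},
    {"delta_pos": [0.0025,0,0.0025],"rotation": [0,0,0],"hand": 0.62}
  ]
}}

```text
time_s: 14.42
ee_pos: [452.4, 378.0, 82.3]
tool_rot: [-0.05, 0.915, -0.121, -0.381]
wrist_force: [-0.1, -0.3, -0.4]
opening: 0.62
finger_force: 0.0
```

{"api": "carry_out", "payload": {
  "series": [
    {"delta_pos": [0,0,0],"rotation": [0,0,0],"hand": 0.64},
    {"delta_pos": [0,0,-0.02],"rotation": [0,0,0],"hand": 0.64},
    {"delta_pos": [0,0,-0.06],"rotation": [0,0,0],"hand": 0.64},
    {"delta_pos": [0,0,-0.12],"rotation": [0,0,0],"hand": 0.64},
    {"delta_pos": [0,0,-0.16],"rotation": [0,0,0],"hand": 0.64}
  ]
}}

```text
time_s: 15.05
ee_pos: [536.4, 355.2, 169.0]
tool_rot: [-0.05, 0.916, -0.121, -0.38]
wrist_force: [-0.4, -0.5, 0.1]
opening: 0.636
finger_force: 0.0
```

{"api": "carry_out", "payload": {
  "series": [
    {"delta_pos": [0,0,-0.03],"rotation": [0,0,0],"hand": 0.64},
    {"delta_pos": [0,0.05,-0.06],"rotation": [0,0,0],"hand": 0.64},
    {"delta_pos": [0,0.1,-0.06],"rotation": [0,0,0],"hand": 0.64},
    {"delta_pos": [0,0.16,-0.06],"rotation": [0,0,0],"hand": 0.64},
    {"delta_pos": [0,0.2,-0.06],"rotation": [0,0,0],"hand": 0.64}
  ]
}}

```text
time_s: 15.68
ee_pos: [526.8, 200.9, 199.6]
tool_rot: [-0.05, 0.915, -0.121, -0.381]
wrist_force: [0.5, 0.9, -0.5]
opening: 0.641
finger_force: 0.0
```

```bash
python3 -c "
from h import *
read_camera('top');o=observe();print(o['ee_pos'],o['wrist_force'])
for n in('side','top'):
  red(n)
  for g in((379,396,0),(461,375,0)):
    g=np.array(g,float);print(n,proj(n,[g+[0,0,z] for z in (63,109,142)]).round(1).tolist())
for n in('top','side'):
  a=np.load('t.npy' if n=='top' else 's.npy')[:,:,::-1].astype(int);d=np.abs(read_camera(n).astype(int)-a).max(2)
  pts={'olive':(629,-17,36),'yellow':(628,-94,36),'teal':(627,-176,36)}
  for k,f in pts.items():
    for l in(80,138):
      u,v=proj(n,[np.array(f)+U*l])[0].round().astype(int);print(n,k,l,d[v-4:v+5,u-4:u+5].mean().round(1))
  for k,p in (('pot',(380,143,55)),('jar',(461,-403,90)),('spat',(548,-173,10))):
    u,v=proj(n,[p])[0].round().astype(int);print(n,k,d[v-6:v+7,u-6:u+7].mean().round(1))
"
```

```text
[526.69051792 198.36180814 199.78741519] [ 1.47362532 -2.33625443  0.1832267 ]
red [([267, 349, 23, 13, 151], [278.0, 356.0]), ([316, 365, 24, 15, 158], [326.0, 373.0])]
side [[327.1, 361.7], [330.7, 348.0], [333.4, 337.3]]
side [[277.2, 345.3], [278.1, 331.2], [278.8, 320.3]]
red []
top [[100.2, 232.0], [94.3, 231.9], [89.7, 231.8]]
top [[109.7, 200.5], [104.2, 199.3], [100.0, 198.3]]
top olive 80 0.9
top olive 138 1.0
top yellow 80 1.3
top yellow 138 1.2
top teal 80 1.2
top teal 138 1.1
top pot 69.1
top jar 1.1
top spat 1.4
side olive 80 93.4
side olive 138 135.4
side yellow 80 152.0
side yellow 138 28.8
side teal 80 26.2
side teal 138 61.0
side pot 88.1
side jar 7.6
side spat 8.9
```

```bash
python3 -c "
from bench import *
print(close_job())"
```

```text
the job is handed in; nothing more can be done
None
```

Both red-taped bottles (lilac and green) stand in the blue tub and the job is handed in. Camera checks showed both upright and the unmarked bottles, jar and spatula unmoved; the arm hid the paint pot in the last check, though nothing suggests it was touched.

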